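Roll a round bar into the V-blocks of a drill-press board

TASK

Get the long round aluminium bar that lies on the plywood drill-press board ready for cross-drilling: roll it gently along the board by its side until it drops into the V-blocks, and push it along the V by its end until it butts up against the fence. Only push it with the fingertips or the outside of the fingers - never take it between the fingers, lift it or carry it - leave everything else where it is, and finish clear with the bar lying still in the V.

Things in the scene. Friction and masses are not known exactly. Their poses are not given: they have to be found in the camera images.
- bar_center (a point): Centre of the bar to roll: solid aluminium, 32 mm diameter, 160 mm long, 0.25 to 0.45 kg, on its side on the board left or right of the V, askew to it by up to 0.25 rad. x axis along the bar (y, z turn as it rolls). z is 0.052 m on the flat, about 0.041 m down in the V. Some rolling resistance: at 0.1 m/s it stops within about 10 mm of being let go; smooth, friction about 0.4 against everything.
- board: Fixed plywood drill-press board, 300 (x) by 520 (y) by 36 mm thick, flat and level; its two thin aluminium tracks are flush. Origin: centre of its underside (z = 0); top at z = 0.036 m. x points away from the robot along the V, y along the fence to the left; turned up to 0.15 rad. The bar's centre starts at x = -20 to 17 mm, 90 to 170 mm to the left or right of y = 0.
- v_mid (a point): At the board's (10, 0, 36) mm, axes as the board's: middle of the V at top level. Two steel V-blocks, 60 mm wide, 80 long, stand in line along x, 30 mm apart (board x -85 to -5 and 25 to 105 mm), tops flush with the board. Their 90 degree V is 36 mm wide at the top, 18 deep, with a 12 mm flat land each side. Down in it the bar's centre is 4.6 mm, its top 20.6 mm above the board.
- slot_mouth (a point): At the board's (-150, 0, 36) mm: middle of the near end of the slot that houses the V-blocks. The slot is 60 mm wide, 30 mm deep and runs from the near edge to the fence; it is open where there is no V-block.
- fence_mid (a point): At the board's (115, 0, 36) mm: foot of the fence's face on the V's middle line. The fence is a fixed aluminium bar along y, 500 mm long, 25 thick, 30 high above the board; two star knobs on it at y = +-215 mm reach 52 mm above the board. The bar butts against it when its centre is at board x = 35 mm (near end at -45 mm).
- spool: Bystander: empty dark metal reel spool, 68 mm across, 24 mm high, lying flat on the board on the other side of the V-blocks from the bar. Origin: centre of its underside.
- offcut: Bystander: short aluminium offcut standing upright on the board's near left corner, 32 mm in diameter, 40 mm high. Origin: centre of its underside.
- reel_a: Bystander: black fly reel lying flat, 78 mm across, 31 mm high with a white crank knob up to 51 mm, foot sticking out 12 mm at its -y side; on the bench left of the board. Origin: centre of its underside.
- reel_b: Bystander: black fly reel lying flat, 70 mm across, otherwise as the first; on the bench right of the board. Origin: centre of its underside.
- grease: Bystander: white grease tub with a yellow lid, 100 mm across, 96 mm high, left of the board. Origin: centre of its underside.
- screwdriver: Bystander: screwdriver 190 mm long, 26 mm thick, lying right of the board. Origin: middle of its length, on the bench; handle towards its -x.
- caliper: Bystander: steel caliper 220 mm long, 10 mm thick, lying left of the board. Origin: middle of its length, on the bench.
Things that resemble listed ones, but are neither listed nor needed, are in the scene too. Of the things like the part that bears bar_center, leave any that is blue or purple; of the rest the larger one is meant.

How it is judged:
By the outcome, as a careful person would: the job done as asked, in the order asked, and still so for the second after the job is handed in, with the robot touching nothing.
It also fails if it takes over 43 s, if anything falls off the work surface, if the arm or the gripper's body presses on something with over 40 N, if the wrist force passes 120 N, or if a joint passes its speed limit or range.

ROBOT

A 6-joint arm with a two-finger parallel gripper is mounted at the origin on the work surface. World frame = base frame: x ahead of the robot, y to its left, z up, the work surface at z = 0. Lengths are in m, angles in rad, forces in N, time in s.
With the tool pointing down it reaches from about 0.25 to 0.725 m from the base axis. Payload 4 kg.
Tool frame: the origin (TCP) lies on the centre line of the jaws, within the pads' length; the fingertips stand 17 mm ahead of it and the grasp point (between the pads) lies 2 mm behind it; z points along the fingers, y is the line along which they close (so a half turn about z gives the same grasp; the last joint's range is limited). The gripper opens to 85 mm and grips with 20 to 120 N. Pads are 22 mm wide; open, the fingers measure 114 mm over their backs; the gripper's body (76 mm by 85 mm) begins 54 mm behind the grasp point. The pads swing forward as they close: fully open they stand 13 mm farther back than shut.
Start: joints at [1.285, 0.241, 0.005, 1.335, 0, 1.571], TCP at [0.141, 0.48, 0.248] pointing down, gripper open.
Joint ranges: [-2.72, 2.72], [-1.05, 1.87], [-1.09, 1.28], [-1.99, 2.15], [-1.42, 1.44], [-3.14, 3.14]. Speed limits (rad/s): [2.79, 2.79, 3.14, 3.14, 3.14, 3.14].

INTERFACE

Orientations are given as a unit quaternion [x, y, z, w].
In Python, from workcell import bot, camera, get_calibration gives the robot as it stands.
- The arm moves only by the tool apply_moves, never from a script. Its argument "steps" is a list of rows, each a list of 3 entries, a list of its own where there are three numbers: the shift along the tool's x, y, z as a fraction of full scale, then the turn, a rotation vector about the tool's x, y, z as a fraction of full scale, then the opening, from 0 (shut) to 1 (fully open). A call has exactly 8 rows; each row shifts and turns the commanded pose from where the row before left it, along the tool's axes as they then stand; what a row does not reach is not made up. Full scale, the value 1, is 20 cm for a shift and pi rad for a turn. A row lasts 1/12 s, in which the tool goes at most 41.7 mm and 7.16 degrees, less where a joint would pass 70% of its speed; a pose out of reach is approached as far as the arm can. A call with a number of a shift or a turn outside -1 to 1 is refused whole. A call with a gripper value outside its range is refused whole. The fingers move at their own pace and stop on an object; the grip force is fixed at half the most. Time passes only in rows, so rows that do not move let the fingers close, or fill a call up. It gives the time, the measured TCP pose, the force, the opening and the grip force at its end, in the units of the state.
- bot.get_obs(): the state, without advancing time (a new reading comes with each control period).
- camera(name): name is "scene" or "top" or "wrist"; returns (picture, depth): 480x640x3 uint8, red, green, blue; 480x640 float32, m along the optical axis (not along the pixel's ray), 0 where there is no reading.
- get_calibration(name): a dict with "fov_y" (degrees; the focal length in pixels is half the picture's height over the tangent of half this angle, whatever the lens; pixels are square), "cx", "cy" (the principal point, pixels), "rvec" (rotation vector, rad) and "tvec" (3), from world to camera coordinates, as OpenCV has them. Camera axes: x right, y down, z forward; pixel columns grow to the right and rows downward; lengths in m; the calibration is good to about 2 mm. The wrist camera is an equidistant fisheye: a pixel r from the principal point sees the ray r / f radians off the axis. A picture is of the moment at which its call begins: read the wrist's pose just before it. get_calibration takes no time and is no camera call; for the wrist camera it gives the pose at the moment of the call.
- bot.job_done(): hands the job in; it is judged then, once.
The state is a dict: "clock": time; "joint_pos": joint angles; "joint_vel": joint speeds; "tau": joint torques, N m; "eef_pos": TCP position; "tool_rot": TCP orientation; "ft_force": force on the tool from outside, world axes, zero at the start; "ft_torque": the same for the moment, N m; "grip_width": finger opening in m; "grasp_force": force on a finger pad.
Only numpy, scipy, OpenCV 4.12 (cv2) and the standard library are available. Lean on these libraries where they do the work, as an engineer would, in place of code of your own. Each camera call takes 0.05 s, during which the arm holds its last target. There are 200 camera calls.

## Working session

There is one attempt and no reset: what is moved stays moved. The work goes in short steps, Python scripts to look and compute and a tool call to move; the robot and the scene stay as the last step left them, time stands still between calls to the robot, and variables do not carry over. Pictures are saved under pics/ and viewed, at most 10 in all, crops included, and the job is handed in when it is done.

Besides the shell and the picture viewer there is one more tool, called by a JSON object that holds its "name" and its "arguments", one argument or row to a line. apply_moves: Moves the arm, as the interface text tells. Its arguments: {"type":"object","properties":{"steps":{"type":"array"}},"required":["steps"]}

```bash
mkdir -p pics; ls; python3 - <<'E'
from workcell import bot,camera,get_calibration
import cv2,numpy as np
for n in("top","scene"):
    p,d=camera(n);cv2.imwrite(f"pics/{n}0.png",p[:,:,::-1]);np.savez(f"{n}0.npz",p=p,d=d);print(n,get_calibration(n))
o=bot.get_obs();print(o)
E
```

```text
pics
top {'fov_y': 54.68703571275562, 'cx': 311.1161472499301, 'cy': 240.0588731503852, 'rvec': array([ 2.16201307, -2.12262263,  0.15186368]), 'tvec': array([2.33300838e-04, 5.11839762e-01, 1.06995638e+00])}
scene {'fov_y': 51.25078883831699, 'cx': 318.735385702871, 'cy': 238.41680525418928, 'rvec': array([ 1.52443614,  2.21435793, -0.72552063]), 'tvec': array([ 0.13721735, -0.32488841,  1.53681677])}
{'clock': 0.1, 'joint_pos': array([1.28499006e+00, 2.41361572e-01, 3.85991960e-03, 1.33522489e+00,
       2.07796096e-05, 1.57078579e+00]), 'joint_vel': array([ 0.0007216 , -0.0004914 ,  0.00364967,  0.00101042, -0.00210433,
        0.00023858]), 'tau': array([ 4.36051077e-04, -3.73138404e+01,  2.53010184e+01,  1.08454170e-02,
        5.43495412e-05, -2.75164501e-05]), 'eef_pos': array([0.14080682, 0.47919825, 0.24749038]), 'tool_rot': array([ 1.42411982e-01,  9.89806999e-01, -9.53788229e-04, -1.47736709e-04]), 'ft_force': array([-0.22842773, -0.22307714,  0.35994888]), 'ft_torque': array([-0.00716283, -0.00664861, -0.02495073]), 'grasp_force': 0.0, 'grip_width': 0.08547284585177137}
```

View pics/top0.png

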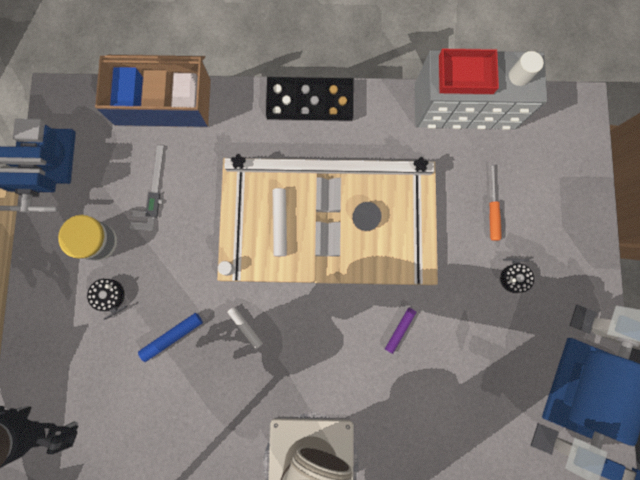

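View pics/scene0.png

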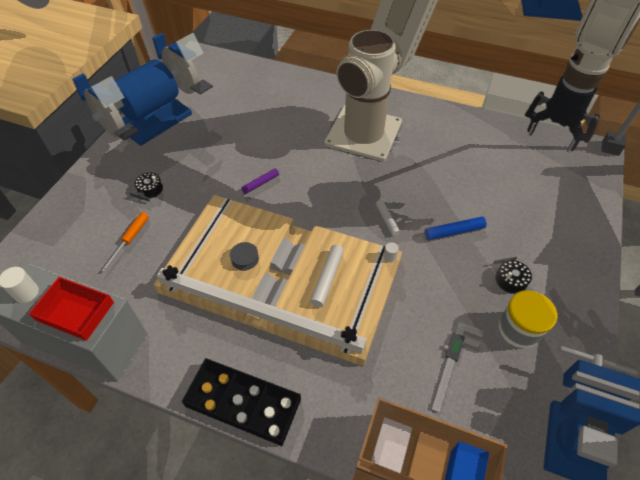

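The bar could be confused with: silver bar on the board (279,222), silver short bar on the bench (245,327), blue bar (170,337), purple bar (400,330), upright offcut (226,268). I choose (279,222): it lies on the board, it isn't coloured, and it's the larger silver one.

```bash
cat > h.py <<'E'
import numpy as np,cv2
from workcell import bot,camera,get_calibration
def pts(n,d):
    c=get_calibration(n);f=240/np.tan(np.radians(c['fov_y'])/2);v,u=np.mgrid[:480,:640]
    P=np.dstack([(u-c['cx'])/f*d,(v-c['cy'])/f*d,d]).reshape(-1,3)
    return ((P-c['tvec'])@cv2.Rodrigues(c['rvec'])[0]).reshape(480,640,3)
def line(W,deg=0):
    m=W[:,:2].mean(0);w,V=np.linalg.eigh(np.cov((W[:,:2]-m).T));a=V[:,1]*np.sign(V[0,1]);t=(W[:,:2]-m)@a;s=(W[:,:2]-m)@V[:,0]
    mid=m+a*(t.min()+t.max())/2
    return mid,np.arctan2(a[1],a[0]),np.ptp(t),np.ptp(s)
E
python3 - <<'E'
from h import *
z=np.load('top0.npz');W=pts('top',z['d']);p=z['p']
Z=W[...,2]
print('board z',np.median(Z[190:250,245:265]),'bench',np.median(Z[300:310,300:330]))
r=np.zeros((480,640),bool);r[180:262,262:300]=1
k=r&(Z>.048);print('bar',line(W[k]),k.sum(),Z[k].max())
r[:]=0;r[155:178,250:405]=1
k=r&(Z>.058);print('fence',line(W[k]),k.sum(),np.median(Z[k]))
r[:]=0;r[176:258,310:348]=1;k=r&(Z<.030)
print('V/slot low',line(W[k]),k.sum())
r[:]=0;r[255:284,300:360]=1;k=r&(Z<.02)
print('slot near',k.sum(),line(W[k]) if k.sum()>5 else 0)
r[:]=0;r[195:235,345:390]=1;k=r&(Z>.05);print('spool',W[k].mean(0))
# board outline
r[:]=0;r[150:290,210:445]=1;k=(r&(Z>.028)&(Z<.045))
rect=cv2.minAreaRect(W[k][:,:2].astype(np.float32));print('board',rect)
r[:]=0;r[255:282,212:236]=1;k=r&(Z>.06);print('offcut',W[k].mean(0))
cv2.imwrite('pics/c.png',cv2.resize(p[145:295,205:450,::-1],None,fx=3.2,fy=3.2,interpolation=cv2.INTER_CUBIC))
E
```

```text
board z 0.03498346460249127 bench -0.0010820738376934533
bar (array([0.48626698, 0.07713469]), np.float64(0.10268629130753809), np.float64(0.28765740282008667), np.float64(0.0810855990530582)) 902 1.1334396518977166
fence (array([ 0.6859131 , -0.02498895]), np.float64(-1.5656053936723036), np.float64(0.3688635899500664), np.float64(0.35461801619061084)) 1694 0.06443297617734933
V/slot low (array([ 0.57763151, -0.03061674]), np.float64(-0.006084491374410493), np.float64(0.20719529568963418), np.float64(0.09188496020285841)) 1156
slot near 727 (array([ 0.43936073, -0.02834533]), np.float64(-0.29610622568762973), np.float64(0.09111650686385703), np.float64(0.11458926133459604))
spool [ 0.56759421 -0.12062803  0.06702845]
board ((0.5626252293586731, -0.030240684747695923), (0.3011948764324188, 0.521438479423523), 0.0006491068634204566)
offcut [0.43682531 0.20252438 0.08640434]
```

View pics/c.png

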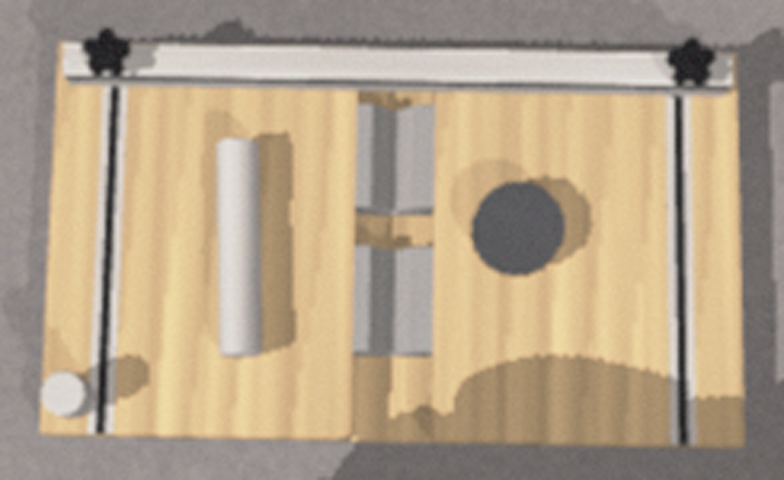

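The crop confirms it: a plain silver bar left of the V, nearly parallel to it, with the spool on the other side. I'll redo the fit without the depth dropouts.

```bash
python3 - <<'E'
from h import *
z=np.load('top0.npz');W=pts('top',z['d']);Z=W[...,2]
def reg(a,b,c,d,lo,hi):
    r=np.zeros((480,640),np.uint8);r[a:b,c:d]=1
    return cv2.morphologyEx((r&(Z>lo)&(Z<hi)).astype(np.uint8),cv2.MORPH_OPEN,np.ones((3,3)))>0
k=reg(180,262,262,300,.056,.08);R=cv2.minAreaRect(W[k][:,:2].astype(np.float32));print('bar',R,line(W[k]),k.sum(),np.percentile(Z[k],99))
k=reg(155,180,250,405,.055,.08);print('fence',line(W[k]),np.median(Z[k]));
F=W[k];a=line(F)[1]; print('fence y=0 face x',np.percentile(F[np.abs(F[:,1]+.03)<.05][:,0],[1,5,50,95,99]))
k=reg(176,258,305,350,0.0,.0295);print('Vlow',line(W[k]),k.sum())
k=reg(150,290,210,445,.028,.045);print('board',cv2.minAreaRect(W[k][:,:2].astype(np.float32)))
for x0 in(.44,.5,.53,.6,.63):
    q=W[(np.abs(W[...,0]-x0)<.008)&(np.abs(W[...,1]+.03)<.06)&(Z<.0315)&(Z>0)];print(x0,np.percentile(q[:,1],[3,97]),q[:,1].mean(),len(q))
for y0 in(.15,-.2):
    q=W[(np.abs(W[...,1]-y0)<.015)&(Z>.028)&(Z<.045)];print('near edge',y0,q[:,0].min())
for y0 in(.13,.05,-.1,-.2):
    q=W[(np.abs(W[...,1]-y0)<.015)&(Z>.056)&(Z<.075)&(W[...,0]>.63)];print('fence edges',y0,np.percentile(q[:,0],[2,98]))
E
```

```text
bar ((0.550278902053833, 0.08443623036146164), (0.1590396761894226, 0.029552940279245377), 2.74861478805542) (array([0.55031476, 0.08434131]), np.float64(0.04145757787730481), np.float64(0.15912813706765977), np.float64(0.029983989293230984)) 804 0.07028591210318827
fence (array([ 0.68798504, -0.02490754]), np.float64(1.5688261922402298), np.float64(0.36892264625807303), np.float64(0.02773676863150635)) 0.06434937043225133
fence y=0 face x [0.67632523 0.67681346 0.68781515 0.70012255 0.70167032]
Vlow (array([ 0.57816145, -0.03110094]), np.float64(-0.0054813129814276496), np.float64(0.20607266216490838), np.float64(0.05975923058647879)) 955
board ((0.5477242469787598, -0.030539721250534058), (0.5216228365898132, 0.273086816072464), 89.7185287475586)
0.44 [-0.06037598 -0.00099253] -0.03141200593053823 162
0.5 [-0.06644875  0.01147415] -0.03041034560826992 88
0.53 [-0.08354195 -0.00063784] -0.034250197691972926 94
0.6 [-0.07583093  0.02372268] -0.029023513303475787 98
0.63 [-0.07635332  0.01769671] -0.03112920117272391 92
near edge 0.15 0.4120259028754951
near edge -0.2 0.413065434751893
fence edges 0.13 [0.6762075  0.70195626]
fence edges 0.05 [0.67659475 0.70039896]
fence edges -0.1 [0.67642518 0.70114401]
fence edges -0.2 [0.67625817 0.70045236]
```

```bash
cat > plan.py <<'E'
from h import *
from scipy.spatial.transform import Rotation as Ro
def plan(target,yaw,n):   # yaw = angle of tool y from world x
    o=bot.get_obs();p=o['eef_pos'];R=Ro.from_quat(o['tool_rot']);y=R.apply([0,1,0]);a=np.arctan2(y[1],y[0])
    dt=-(yaw-a)/n;D=(np.array(target)-p)/n
    print('at',p.round(4),'yaw',a.round(4))
    for i in range(n):
        print((R.inv().apply(D)/.2).round(4).tolist(),[0,0,round(dt/np.pi,4)]);R=R*Ro.from_rotvec([0,0,dt])
E
python3 -c "
from plan import *
plan([.551,.15,.16],.041,16)"
```

```text
at [0.1408 0.4792 0.2475] yaw 1.285
[-0.152, -0.0625, 0.0275] [0, 0, np.float64(0.0247)]
[-0.1564, -0.0505, 0.0275] [0, 0, np.float64(0.0247)]
[-0.1598, -0.0382, 0.0275] [0, 0, np.float64(0.0247)]
[-0.1623, -0.0257, 0.0275] [0, 0, np.float64(0.0247)]
[-0.1638, -0.013, 0.0275] [0, 0, np.float64(0.0247)]
[-0.1643, -0.0002, 0.0275] [0, 0, np.float64(0.0247)]
[-0.1639, 0.0125, 0.0275] [0, 0, np.float64(0.0247)]
[-0.1624, 0.0252, 0.0275] [0, 0, np.float64(0.0247)]
[-0.1599, 0.0378, 0.0275] [0, 0, np.float64(0.0247)]
[-0.1565, 0.0501, 0.0275] [0, 0, np.float64(0.0247)]
[-0.1522, 0.0621, 0.0275] [0, 0, np.float64(0.0247)]
[-0.1469, 0.0737, 0.0275] [0, 0, np.float64(0.0247)]
[-0.1407, 0.0849, 0.0275] [0, 0, np.float64(0.0247)]
[-0.1337, 0.0956, 0.0275] [0, 0, np.float64(0.0247)]
[-0.1259, 0.1057, 0.0275] [0, 0, np.float64(0.0247)]
[-0.1173, 0.1151, 0.0275] [0, 0, np.float64(0.0247)]
```

{"name": "apply_moves", "arguments": {
  "steps": [
    [[-0.152,-0.062,0.0275],[0,0,0.0247],0.5],
    [[-0.156,-0.05,0.0275],[0,0,0.0247],0.5],
    [[-0.16,-0.038,0.0275],[0,0,0.0247],0.5],
    [[-0.162,-0.026,0.0275],[0,0,0.0247],0.5],
    [[-0.164,-0.013,0.0275],[0,0,0.0247],0.5],
    [[-0.164,0,0.0275],[0,0,0.0247],0.5],
    [[-0.164,0.0125,0.0275],[0,0,0.0247],0.5],
    [[-0.162,0.025,0.0275],[0,0,0.0247],0.5]
  ]
}}

```text
clock: 0.77
eef_pos: [0.3468, 0.3142, 0.2037]
tool_rot: [0.44, 0.898, -0.0, -0.0]
ft_force: [1.9, 0.3, -0.7]
grip_width: 0.0427
grasp_force: 0.0
```

{"name": "apply_moves", "arguments": {
  "steps": [
    [[-0.16,0.038,0.0275],[0,0,0.0247],0.5],
    [[-0.1565,0.05,0.0275],[0,0,0.0247],0.5],
    [[-0.152,0.062,0.0275],[0,0,0.0247],0.5],
    [[-0.147,0.074,0.0275],[0,0,0.0247],0.5],
    [[-0.141,0.085,0.0275],[0,0,0.0247],0.5],
    [[-0.134,0.0956,0.0275],[0,0,0.0247],0.5],
    [[-0.126,0.1057,0.0275],[0,0,0.0247],0.5],
    [[-0.117,0.115,0.0275],[0,0,0.0247],0.5]
  ]
}}

```text
clock: 1.43
eef_pos: [0.5523, 0.15, 0.1595]
tool_rot: [0.693, 0.721, -0.0, -0.0]
ft_force: [0.0, 1.4, 0.3]
grip_width: 0.0426
grasp_force: 0.0
```

```bash
python3 - <<'E'
from h import *
p,d=camera('scene');W=pts('scene',d);o=bot.get_obs();e=o['eef_pos']
k=(np.abs(W[...,0]-e[0])<.07)&(np.abs(W[...,1]-e[1])<.03)&(W[...,2]>.1)&(W[...,2]<.2)
q=W[k];print(e,k.sum(),np.percentile(q[:,2],[0,1,3,10]))
for x in np.arange(-.07,.07,.01):
    s=q[(q[:,0]-e[0]>x)&(q[:,0]-e[0]<x+.01)&(q[:,2]<.165)]
    if len(s):print(round(x,2),len(s),s[:,2].min().round(4),(s[:,1]-e[1]).min().round(4),(s[:,1]-e[1]).max().round(4))
p,d=camera('wrist');cv2.imwrite('pics/w1.png',p[:,:,::-1])
E
```

```text
[0.55657614 0.14615588 0.15811989] 74 [0.14357017 0.14538431 0.14740506 0.15338407]
-0.03 5 0.1474 0.0051 0.0136
0.01 1 0.1531 0.0149 0.0149
0.02 17 0.1436 -0.0048 0.0154
0.03 11 0.1541 -0.0011 0.0105
```

View pics/w1.png

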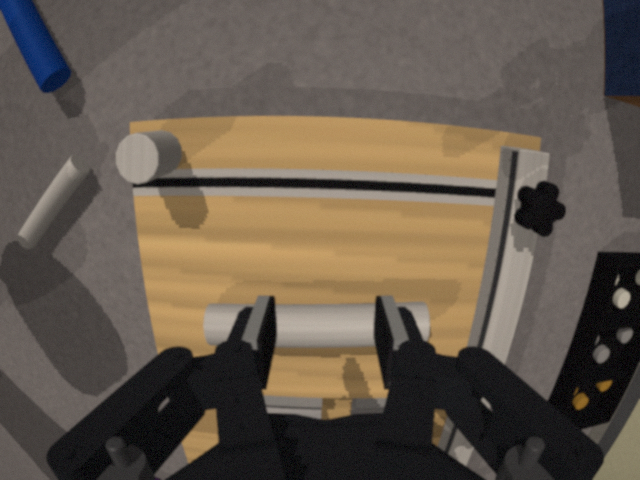

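The wrist view shows the bar beyond the half-open fingers at row 325, cols 205–428. The fingers stand to its left (+y side), and the tips are about 15 mm ahead of the TCP. Next I descend beside the bar.

{"name": "apply_moves", "arguments": {
  "steps": [
    [[0,-0.01,0.09],[0,0,0],0.5],
    [[0,-0.01,0.09],[0,0,0],0.5],
    [[0,0,0.09],[0,0,0],0.5],
    [[0,0,0.09],[0,0,0],0.5],
    [[0,0,0.07],[0,0,0],0.5],
    [[0,0,0.04],[0,0,0],0.5],
    [[0,0,0.02],[0,0,0],0.5],
    [[0,0,0],[0,0,0],0.5]
  ]
}}

```text
clock: 2.2
eef_pos: [0.5467, 0.1514, 0.0614]
tool_rot: [0.691, 0.723, -0.001, -0.001]
ft_force: [0.4, -0.5, 0.0]
grip_width: 0.0424
grasp_force: 0.0
```

{"name": "apply_moves", "arguments": {
  "steps": [
    [[-0.025,0,0],[0,0,0],0.5],
    [[-0.025,0,0],[0,0,0],0.5],
    [[-0.025,0,0],[0,0,0],0.5],
    [[-0.025,0,0],[0,0,0],0.5],
    [[-0.02,0,0],[0,0,0],0.5],
    [[-0.02,0,0],[0,0,0],0.5],
    [[0,0,0],[0,0,0],0.5],
    [[0,0,0],[0,0,0],0.5]
  ]
}}

```text
clock: 2.87
eef_pos: [0.5489, 0.1229, 0.0624]
tool_rot: [0.692, 0.722, 0.0, -0.0]
ft_force: [-0.0, -0.7, -0.6]
grip_width: 0.0427
grasp_force: 0.0
```

{"name": "apply_moves", "arguments": {
  "steps": [
    [[-0.02,0,0.005],[0,0,0],0.5],
    [[-0.02,0,0.005],[0,0,0],0.5],
    [[-0.02,0,0],[0,0,0],0.5],
    [[-0.02,0,0],[0,0,0.001],0.5],
    [[-0.02,0,0],[0,0,0.001],0.5],
    [[-0.02,0,0],[0,0,0.001],0.5],
    [[-0.02,0,0],[0,0,0.001],0.5],
    [[-0.02,0,0],[0,0,0.001],0.5]
  ]
}}

```text
clock: 3.53
eef_pos: [0.5501, 0.0909, 0.0603]
tool_rot: [0.697, 0.717, 0.0, 0.0]
ft_force: [-0.4, -0.0, -0.9]
grip_width: 0.0425
grasp_force: 0.1
```

```bash
cat > look.py <<'E'
from h import *
import sys
o=bot.get_obs();print(o['clock'],o['eef_pos'].round(4),o['ft_force'].round(1))
c='scene';p,d=camera(c);W=pts(c,d);cv2.imwrite(f'pics/{sys.argv[1]}.png',p[:,:,::-1])
p,d=camera('wrist');cv2.imwrite(f'pics/{sys.argv[1]}w.png',p[:,:,::-1])
E
python3 look.py s2
```

```text
3.5333 [0.5501 0.0909 0.0603] [-0.4 -0.  -0.9]
```

View pics/s2w.png

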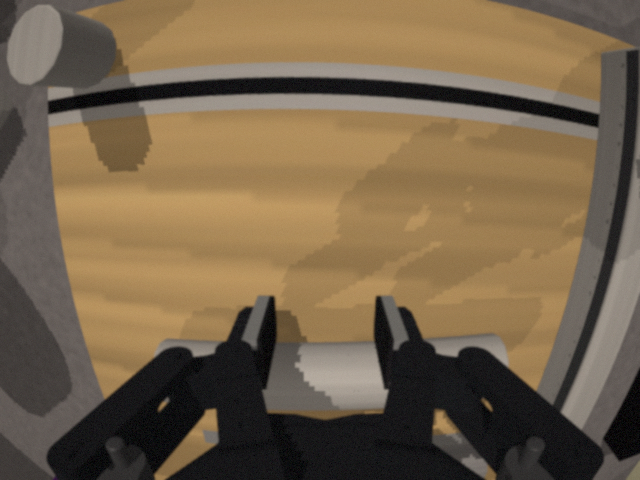

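The wrist view shows the bar (rows 340–405, cols 160–505) lying square against the fingers' outer sides. I keep rolling it.

{"name": "apply_moves", "arguments": {
  "steps": [
    [[-0.02,0,0],[0,0,0.001],0.5],
    [[-0.02,0,0],[0,0,0.001],0.5],
    [[-0.02,0,0],[0,0,0.001],0.5],
    [[-0.02,0,0],[0,0,0.001],0.5],
    [[-0.02,0,0],[0,0,0.001],0.5],
    [[-0.02,0,0],[0,0,0.001],0.5],
    [[-0.02,0,0],[0,0,0.001],0.5],
    [[-0.02,0,0],[0,0,0.001],0.5]
  ]
}}

```text
clock: 4.3
eef_pos: [0.5506, 0.0588, 0.0603]
tool_rot: [0.706, 0.708, -0.0, 0.0]
ft_force: [0.7, 0.4, -0.8]
grip_width: 0.0425
grasp_force: 0.1
```

{"name": "apply_moves", "arguments": {
  "steps": [
    [[-0.02,0,0],[0,0,0],0.5],
    [[-0.02,0,0],[0,0,0],0.5],
    [[-0.02,0,0],[0,0,0],0.5],
    [[-0.015,0,0],[0,0,0],0.5],
    [[-0.01,0,0],[0,0,0],0.5],
    [[-0.01,0,0],[0,0,0],0.5],
    [[0,0,0],[0,0,0],0.5],
    [[0,0,0],[0,0,0],0.5]
  ]
}}

```text
clock: 4.97
eef_pos: [0.5507, 0.0402, 0.0603]
tool_rot: [0.706, 0.708, -0.0, -0.0]
ft_force: [-0.2, 0.9, -1.1]
grip_width: 0.0432
grasp_force: 0.0
```

```bash
python3 look.py s3;python3 -c "
from plan import *
plan([.55,.008,.060],-.003,8)"
```

```text
4.9667 [0.5507 0.0402 0.0603] [-0.2  0.9 -1.1]
at [0.5506 0.0404 0.0603] yaw 0.0028
[-0.0202, -0.0005, 0.0002] [0, 0, np.float64(0.0002)]
[-0.0202, -0.0004, 0.0002] [0, 0, np.float64(0.0002)]
[-0.0202, -0.0004, 0.0002] [0, 0, np.float64(0.0002)]
[-0.0202, -0.0004, 0.0002] [0, 0, np.float64(0.0002)]
[-0.0202, -0.0004, 0.0002] [0, 0, np.float64(0.0002)]
[-0.0202, -0.0004, 0.0002] [0, 0, np.float64(0.0002)]
[-0.0202, -0.0004, 0.0002] [0, 0, np.float64(0.0002)]
[-0.0202, -0.0004, 0.0002] [0, 0, np.float64(0.0002)]
```

View pics/s3.png

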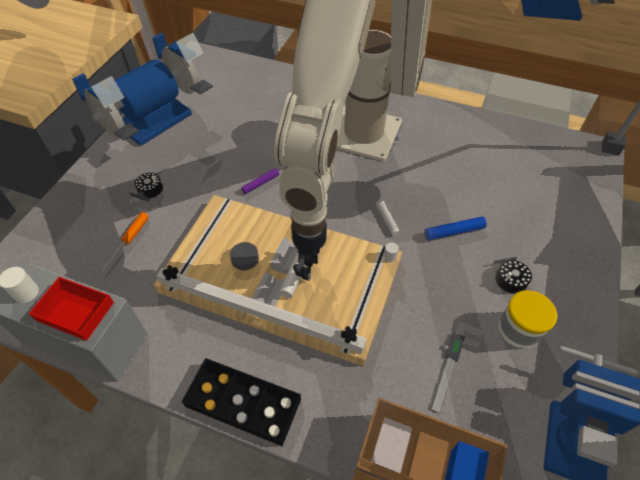

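The scene view shows the bar (far end near 280,290) about to reach the V-block's left land, with the spool untouched. I continue more slowly.

{"name": "apply_moves", "arguments": {
  "steps": [
    [[-0.016,0,0],[0,0,0.0003],0.5],
    [[-0.016,0,0],[0,0,0.0003],0.5],
    [[-0.016,0,0],[0,0,0.0003],0.5],
    [[-0.016,0,0],[0,0,0.0003],0.5],
    [[-0.015,0,0],[0,0,0],0.5],
    [[-0.015,0,0],[0,0,0],0.5],
    [[-0.015,0,0],[0,0,0],0.5],
    [[-0.01,0,0],[0,0,0],0.5]
  ]
}}

```text
clock: 5.73
eef_pos: [0.5506, 0.0159, 0.0603]
tool_rot: [0.708, 0.707, -0.0, 0.0]
ft_force: [-0.3, -0.1, -0.8]
grip_width: 0.0429
grasp_force: 0.0
```

{"name": "apply_moves", "arguments": {
  "steps": [
    [[-0.01,0,0],[0,0,0],0.5],
    [[-0.01,0,0],[0,0,0],0.5],
    [[-0.01,0,0],[0,0,0],0.5],
    [[-0.01,0,0],[0,0,0],0.5],
    [[-0.005,0,0],[0,0,0],0.5],
    [[0,0,0],[0,0,0],0.5],
    [[0,0,0],[0,0,0],0.5],
    [[0,0,0],[0,0,0],0.5]
  ]
}}

```text
clock: 6.4
eef_pos: [0.5506, 0.0076, 0.0603]
tool_rot: [0.707, 0.707, 0.0, -0.0]
ft_force: [-0.1, -0.5, 0.3]
grip_width: 0.0426
grasp_force: 0.0
```

```bash
cat > chk.py <<'E'
from h import *
p,d=camera('scene');W=pts('scene',d);cv2.imwrite('pics/chk.png',p[:,:,::-1])
f=p.astype(int);gray=(np.ptp(f,axis=2)<40)
for x0 in np.arange(.46,.68,.01):
    q=W[(np.abs(W[...,0]-x0)<.006)&(W[...,1]>-.065)&(W[...,1]<.012)&(W[...,2]>.043)&(W[...,2]<.09)&gray]
    if len(q)>2:
        i=q[:,2].argmax();print(x0.round(2),len(q),'top z',np.percentile(q[:,2],90).round(4),'y',q[:,1].min().round(4),q[:,1].max().round(4),np.median(q[:,1]).round(4))
print(bot.get_obs()['eef_pos'])
E
python3 chk.py
```

```text
0.52 7 top z 0.0554 y -0.0463 -0.039 -0.0419
0.53 27 top z 0.0717 y -0.0457 0.0116 -0.0337
0.54 17 top z 0.0575 y -0.045 -0.0311 -0.0379
0.55 23 top z 0.0575 y -0.0455 -0.0274 -0.0351
0.56 14 top z 0.0579 y -0.0444 -0.0344 -0.0394
0.57 22 top z 0.0583 y -0.0451 -0.0278 -0.0356
0.58 49 top z 0.0576 y -0.0442 0.0059 -0.0274
0.59 67 top z 0.0589 y -0.0457 0.0113 -0.0261
0.6 54 top z 0.0573 y -0.0457 -0.0143 -0.0272
0.61 63 top z 0.0587 y -0.045 -0.0141 -0.0271
0.62 64 top z 0.0576 y -0.045 -0.0145 -0.0276
0.63 58 top z 0.0575 y -0.0447 -0.0146 -0.0274
0.64 50 top z 0.0569 y -0.044 -0.0152 -0.0295
0.68 77 top z 0.0686 y -0.0642 0.0115 -0.026
[0.5506361  0.00762788 0.06029354]
```

The bar's top is at z 0.0575 and its middle at y -0.030, so it lies in the V. Now I back off, rise, shut the gripper and go round to the near end.

{"name": "apply_moves", "arguments": {
  "steps": [
    [[0.05,0,0],[0,0,0],0.5],
    [[0.08,0,0],[0,0,0],0.5],
    [[0,0,-0.1],[0,0,0],0.5],
    [[0,0,-0.15],[0,0,0],0],
    [[0,-0.1,-0.1],[0,0,0],0],
    [[-0.08,-0.15,0],[0,0,0],0],
    [[-0.12,-0.15,0],[0,0,0],0],
    [[-0.12,-0.15,0],[0,0,0],0]
  ]
}}

```text
clock: 7.12
eef_pos: [0.4399, -0.0297, 0.1308]
tool_rot: [0.707, 0.708, 0.001, 0.001]
ft_force: [-0.5, -0.6, -0.2]
grip_width: 0.0001
grasp_force: 0.0
```

```bash
python3 -c "
from h import *
p,d=camera('top');W=pts('top',d);Z=W[...,2];cv2.imwrite('pics/t4.png',cv2.resize(p[145:295,205:450,::-1],None,fx=3,fy=3))
for r in range(172,262,2):
  q=W[r,316:342];q=q[(q[:,2]>.048)&(q[:,2]<.062)]
  if len(q)>2:print(r,len(q),q.mean(0).round(4))
from plan import *
plan([.435,-.031,.13],-.003,8)"
```

```text
172 8 [ 0.6768 -0.0335  0.0495]
190 11 [ 0.6312 -0.031   0.0532]
192 12 [ 0.6264 -0.0298  0.0527]
194 9 [ 0.6211 -0.031   0.0545]
196 9 [ 0.6168 -0.0325  0.0519]
198 9 [ 0.6114 -0.0288  0.0537]
200 10 [ 0.6065 -0.0301  0.054 ]
202 11 [ 0.6016 -0.0313  0.0542]
204 9 [ 0.5971 -0.0288  0.0526]
206 11 [ 0.5923 -0.0291  0.052 ]
208 9 [ 0.5874 -0.0315  0.0526]
at [ 0.4316 -0.033   0.1292] yaw -0.0027
[0.0012, 0.0021, -0.0005] [0, 0, np.float64(0.0)]
[0.0012, 0.0021, -0.0005] [0, 0, np.float64(0.0)]
[0.0012, 0.0021, -0.0005] [0, 0, np.float64(0.0)]
[0.0012, 0.0021, -0.0005] [0, 0, np.float64(0.0)]
[0.0012, 0.0021, -0.0005] [0, 0, np.float64(0.0)]
[0.0012, 0.0021, -0.0005] [0, 0, np.float64(0.0)]
[0.0012, 0.0021, -0.0005] [0, 0, np.float64(0.0)]
[0.0012, 0.0021, -0.0005] [0, 0, np.float64(0.0)]
```

View pics/t4.png

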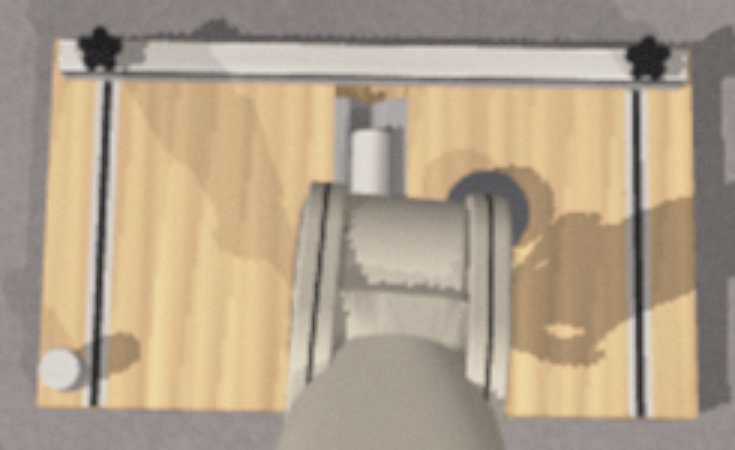

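The view shows the bar seated in the V at (370,160 in the crop), far end at x≈0.633, so about 44 mm short of the fence. I descend behind its near end.

{"name": "apply_moves", "arguments": {
  "steps": [
    [[0.01,0,0.06],[0,0,0],0],
    [[0,0,0.08],[0,0,0],0],
    [[0,0,0.08],[0,0,0],0],
    [[0,0,0.06],[0,0,0],0],
    [[0,0,0.04],[0,0,0],0],
    [[0,0,0.02],[0,0,0],0],
    [[0,0,0],[0,0,0],0],
    [[0,0,0],[0,0,0],0]
  ]
}}

```text
clock: 7.83
eef_pos: [0.4409, -0.0281, 0.0625]
tool_rot: [0.707, 0.707, 0.0, 0.0]
ft_force: [-0.2, -0.3, 1.1]
grip_width: -0.0001
grasp_force: 0.0
```

{"name": "apply_moves", "arguments": {
  "steps": [
    [[0,0.015,0],[0,0,0],0],
    [[0,0.015,0],[0,0,0],0],
    [[0,0.015,0],[0,0,0],0],
    [[0,0.015,0],[0,0,0],0],
    [[0,0.015,0],[0,0,0],0],
    [[0,0.015,0],[0,0,0],0],
    [[0,0.015,0],[0,0,0],0],
    [[0,0.015,0],[0,0,0],0]
  ]
}}

```text
clock: 8.5
eef_pos: [0.4645, -0.0284, 0.0622]
tool_rot: [0.708, 0.707, -0.0, -0.0]
ft_force: [-2.3, -0.6, 0.5]
grip_width: -0.0002
grasp_force: 1.3
```

{"name": "apply_moves", "arguments": {
  "steps": [
    [[0,0.015,0],[0,0,0],0],
    [[0,0.015,0],[0,0,0],0],
    [[0,0.015,0],[0,0,0],0],
    [[0,0.015,0],[0,0,0],0],
    [[0,0.015,0],[0,0,0],0],
    [[0,0.015,0],[0,0,0],0],
    [[0,0.015,0],[0,0,0],0],
    [[0,0,0],[0,0,0],0]
  ]
}}

```text
clock: 9.17
eef_pos: [0.4867, -0.0284, 0.0623]
tool_rot: [0.707, 0.707, 0.0, 0.0]
ft_force: [-1.3, 0.2, -1.0]
grip_width: -0.0
grasp_force: 0.4
```

```bash
python3 chk.py
```

```text
0.48 4 top z 0.0805 y -0.0189 -0.0179 -0.0188
0.49 26 top z 0.0754 y -0.023 -0.0168 -0.0185
0.5 45 top z 0.0676 y -0.0428 -0.0155 -0.024
0.51 54 top z 0.057 y -0.0449 -0.0145 -0.0274
0.52 52 top z 0.0575 y -0.0467 -0.0147 -0.026
0.53 50 top z 0.0576 y -0.0427 -0.0148 -0.0272
0.54 55 top z 0.0568 y -0.0457 -0.0139 -0.0276
0.55 50 top z 0.0583 y -0.0432 -0.0142 -0.0269
0.56 56 top z 0.0568 y -0.0484 -0.0147 -0.0269
0.57 56 top z 0.0575 y -0.0448 -0.0137 -0.0284
0.58 56 top z 0.0579 y -0.0447 -0.0144 -0.0267
0.59 60 top z 0.0575 y -0.0463 -0.014 -0.0268
0.6 63 top z 0.0567 y -0.0459 -0.0142 -0.0269
0.61 57 top z 0.057 y -0.0461 -0.0145 -0.026
0.62 60 top z 0.0579 y -0.0453 -0.0151 -0.0279
0.63 63 top z 0.0566 y -0.045 -0.0132 -0.0271
0.64 63 top z 0.0576 y -0.0449 -0.0145 -0.0272
0.65 60 top z 0.0574 y -0.0443 -0.0142 -0.0273
0.66 65 top z 0.0574 y -0.0441 -0.0152 -0.0276
0.68 74 top z 0.0683 y -0.0647 0.0117 -0.0299
[ 0.48666831 -0.02842729  0.06244714]
```

Pushing works; about 14 mm remain. I'll approach the fence slowly and watch the force.

{"name": "apply_moves", "arguments": {
  "steps": [
    [[0,0.01,0],[0,0,0],0],
    [[0,0.01,0],[0,0,0],0],
    [[0,0.01,0],[0,0,0],0],
    [[0,0.01,0],[0,0,0],0],
    [[0,0.008,0],[0,0,0],0],
    [[0,0.008,0],[0,0,0],0],
    [[0,0,0],[0,0,0],0],
    [[0,0,0],[0,0,0],0]
  ]
}}

```text
clock: 9.88
eef_pos: [0.4973, -0.0284, 0.0624]
tool_rot: [0.708, 0.707, 0.0, 0.0]
ft_force: [-1.5, 0.1, 0.8]
grip_width: 0.0002
grasp_force: 1.0
```

{"name": "apply_moves", "arguments": {
  "steps": [
    [[0,0.005,0],[0,0,0],0],
    [[0,0.005,0],[0,0,0],0],
    [[0,0.005,0],[0,0,0],0],
    [[0,0,0],[0,0,0],0],
    [[0,0,0],[0,0,0],0],
    [[0,0,0],[0,0,0],0],
    [[0,0,0],[0,0,0],0],
    [[0,0,0],[0,0,0],0]
  ]
}}

```text
clock: 10.55
eef_pos: [0.4999, -0.0285, 0.0623]
tool_rot: [0.708, 0.707, 0.0, 0.0]
ft_force: [-1.7, -0.7, 0.6]
grip_width: 0.0001
grasp_force: 1.5
```

{"name": "apply_moves", "arguments": {
  "steps": [
    [[0,0.005,0],[0,0,0],0],
    [[0,0.005,0],[0,0,0],0],
    [[0,0.005,0],[0,0,0],0],
    [[0,0,0],[0,0,0],0],
    [[0,0,0],[0,0,0],0],
    [[0,0,0],[0,0,0],0],
    [[0,0,0],[0,0,0],0],
    [[0,0,0],[0,0,0],0]
  ]
}}

```text
clock: 11.22
eef_pos: [0.5031, -0.0284, 0.0624]
tool_rot: [0.708, 0.707, 0.0, 0.0]
ft_force: [-1.6, 0.1, 1.0]
grip_width: 0.0
grasp_force: 1.1
```

{"name": "apply_moves", "arguments": {
  "steps": [
    [[0,0.005,0],[0,0,0],0],
    [[0,0.005,0],[0,0,0],0],
    [[0,0,0],[0,0,0],0],
    [[0,0,0],[0,0,0],0],
    [[0,0,0],[0,0,0],0],
    [[0,0,0],[0,0,0],0],
    [[0,0,0],[0,0,0],0],
    [[0,0,0],[0,0,0],0]
  ]
}}

```text
clock: 11.88
eef_pos: [0.5048, -0.0284, 0.0623]
tool_rot: [0.708, 0.707, -0.0, -0.0]
ft_force: [-3.5, -0.6, 1.2]
grip_width: -0.0003
grasp_force: 1.8
```

```bash
python3 chk.py | tail -4; python3 -c "
import cv2
p=cv2.imread('pics/chk.png');cv2.imwrite('pics/c5.png',cv2.resize(p[220:330,220:350],None,fx=5,fy=5,interpolation=cv2.INTER_CUBIC))"
```

```text
0.66 62 top z 0.0572 y -0.0438 -0.0152 -0.0275
0.67 57 top z 0.058 y -0.0452 -0.0152 -0.0274
0.68 81 top z 0.0675 y -0.064 0.0117 -0.0259
[ 0.50476272 -0.02844208  0.06229016]
```

View pics/c5.png

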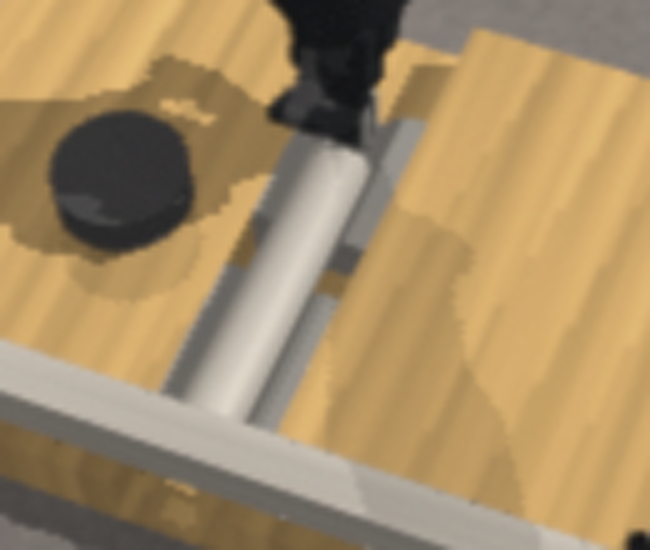

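The crop shows the bar running to the fence's foot (215,415), and the force is starting to rise. I'll nudge 2 mm more to confirm.

{"name": "apply_moves", "arguments": {
  "steps": [
    [[0,0.005,0],[0,0,0],0],
    [[0,0.005,0],[0,0,0],0],
    [[0,0,0],[0,0,0],0],
    [[0,0,0],[0,0,0],0],
    [[0,0,0],[0,0,0],0],
    [[0,0,0],[0,0,0],0],
    [[0,0,0],[0,0,0],0],
    [[0,0,0],[0,0,0],0]
  ]
}}

```text
clock: 12.6
eef_pos: [0.506, -0.0284, 0.0622]
tool_rot: [0.708, 0.707, -0.001, -0.001]
ft_force: [-5.7, -0.2, 1.9]
grip_width: 0.0005
grasp_force: 3.1
```

{"name": "apply_moves", "arguments": {
  "steps": [
    [[0,0.005,0],[0,0,0],0],
    [[0,0.005,0],[0,0,0],0],
    [[0,0,0],[0,0,0],0],
    [[0,0,0],[0,0,0],0],
    [[0,0,0],[0,0,0],0],
    [[0,0,0],[0,0,0],0],
    [[0,0,0],[0,0,0],0],
    [[0,0,0],[0,0,0],0]
  ]
}}

```text
clock: 13.27
eef_pos: [0.5059, -0.0284, 0.0615]
tool_rot: [0.708, 0.707, -0.002, -0.002]
ft_force: [-10.0, -0.0, 3.1]
grip_width: -0.0002
grasp_force: 4.5
```

The force climbs to 10 N with no further travel, so the bar is butted against the fence. I back straight off and rise.

{"name": "apply_moves", "arguments": {
  "steps": [
    [[0,-0.02,0],[0,0,0],0],
    [[0,-0.03,0],[0,0,0],0],
    [[0,-0.06,0],[0,0,0],0],
    [[0,-0.1,0],[0,0,0],0],
    [[0,-0.1,0],[0,0,0],0],
    [[0,0,-0.1],[0,0,0],0],
    [[0,0,-0.18],[0,0,0],0],
    [[0,0,-0.18],[0,0,0],0]
  ]
}}

```text
clock: 13.93
eef_pos: [0.4463, -0.0283, 0.1549]
tool_rot: [0.708, 0.707, -0.0, -0.0]
ft_force: [1.5, -0.8, -0.0]
grip_width: 0.0002
grasp_force: 0.0
```

{"name": "apply_moves", "arguments": {
  "steps": [
    [[0,-0.1,-0.15],[0,0,0],0],
    [[0,-0.15,-0.1],[0,0,0],0],
    [[0,-0.1,0],[0,0,0],0],
    [[0,0,0],[0,0,0],0],
    [[0,0,0],[0,0,0],0],
    [[0,0,0],[0,0,0],0],
    [[0,0,0],[0,0,0],0],
    [[0,0,0],[0,0,0],0]
  ]
}}

```text
clock: 14.6
eef_pos: [0.3776, -0.0283, 0.2039]
tool_rot: [0.707, 0.707, -0.0, -0.0]
ft_force: [0.1, 0.3, 0.1]
grip_width: 0.0001
grasp_force: 0.0
```

```bash
python3 chk.py;python3 -c "
import cv2
p=cv2.imread('pics/chk.png');cv2.imwrite('pics/c6.png',cv2.resize(p[190:370,150:410],None,fx=3,fy=3,interpolation=cv2.INTER_CUBIC))"
```

```text
0.52 21 top z 0.0575 y -0.0446 -0.0148 -0.0264
0.53 57 top z 0.0591 y -0.0453 -0.0136 -0.0267
0.54 57 top z 0.0583 y -0.0455 -0.014 -0.0272
0.55 56 top z 0.0577 y -0.0454 -0.0138 -0.028
0.56 56 top z 0.0575 y -0.0446 -0.0147 -0.0266
0.57 52 top z 0.058 y -0.0455 -0.0141 -0.0257
0.58 56 top z 0.0578 y -0.0442 -0.0155 -0.0268
0.59 57 top z 0.0575 y -0.0434 -0.0146 -0.0261
0.6 58 top z 0.0568 y -0.0461 -0.0135 -0.0266
0.61 55 top z 0.0574 y -0.0461 -0.0142 -0.027
0.62 63 top z 0.0588 y -0.0455 -0.0144 -0.027
0.63 64 top z 0.0573 y -0.0455 -0.0144 -0.0264
0.64 59 top z 0.0585 y -0.0455 -0.0136 -0.0246
0.65 62 top z 0.0588 y -0.0437 -0.0145 -0.0257
0.66 61 top z 0.057 y -0.0447 -0.014 -0.0267
0.67 54 top z 0.0583 y -0.0454 -0.014 -0.0275
0.68 84 top z 0.0681 y -0.0647 0.0114 -0.0271
[ 0.37740947 -0.02829021  0.20385561]
```

View pics/c6.png

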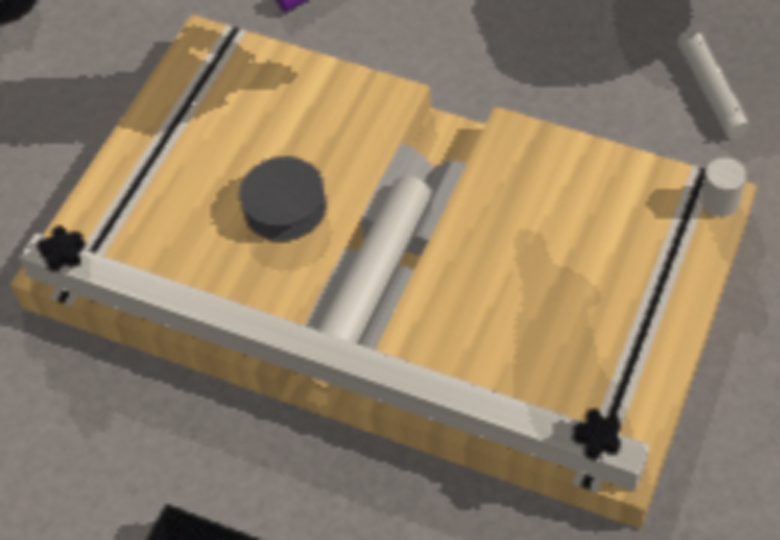

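The bar lies in the V, from (405,190) to the fence at (340,335), its near end at x≈0.517. The spool (283,198) and the offcut (722,188) are where they were, and the arm is clear.

```bash
python3 -c "
from workcell import bot
print(bot.job_done())"
```

```text
the job is handed in; nothing more can be done
None
```

The bar was rolled into the V and pushed along it until it butted against the fence; the arm finished clear and I handed the job in at about 15 s of the 43 s.

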